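Open the ratchet book rack

ROBOT

A 7-joint arm with a two-finger parallel gripper is mounted at the origin on the work surface. World frame = base frame: x ahead of the robot, y to its left, z up, the work surface at z = 0. Lengths are in m, angles in degrees, forces in N, time in s.
With the tool pointing down it reaches from about 0.425 to 0.875 m from the base axis. Payload 8.4 kg.
Tool frame: the origin (TCP) lies midway between the tips of the shut fingers; the grasp point (between the pads) lies 19 mm behind it; z points along the fingers, x is the direction in which the jaws open and shut, and the axes are right-handed (so a half turn about z gives the same grasp; the last joint's range is limited). The gripper opens to 87 mm and grips with 3 to 60 N. Pads are 19 mm wide; open, the fingers measure 117 mm over their backs; the gripper's body (75 mm by 190 mm) begins 51 mm behind the grasp point.
Start: joints at [-72.147, 19.091, 2.286, 83.961, -0.768, 76.965, -3.352], TCP at [0.26, 0.596, 0.223] pointing down, gripper open.
Joint ranges: [-147.57, 147.57], [-21.85, 119.76], [-74.77, 79.35], [14.55, 137.4], [-85.83, 265.84], [4.83, 119.75], [-152.11, 152.11]. Speed limits (degrees/s): [127.2, 127.2, 159.86, 159.86, 180, 180, 180].

INTERFACE

Orientations are given as a 3x3 rotation matrix whose columns are the frame's x, y, z axes.
In Python, from rig import arm, optics gives the robot as it stands. The module is installed in compiled form; this text tells all that it offers.
- The arm moves only by the shell command python3 -m jog 'ROWS' [OPENING]. ROWS is text: rows parted by semicolons, each of 6 numbers parted by spaces: the shift along the tool's x, y, z in units of 25 mm (1.0 is 25 mm), then the turn, a rotation vector about the tool's x, y, z in degrees. A call has 1 to 5 rows; each row is the pose to reach, as a shift and turn from the pose measured when the call began, along the tool's axes at that moment; what a row does not reach only later rows make up. A row lasts 1/12 s, in which the tool goes at most 41.7 mm and 7.16 degrees, less where a joint would pass 70% of its speed; a pose out of reach is approached as far as the arm can. A call with a gripper value outside its range is refused whole. OPENING is the opening, from -1 (shut) to 1 (fully open), set as the call begins (- or left out, the last holds). The fingers move at their own pace and stop on an object; the grip force is fixed at half the most. Time passes only in rows, so rows that repeat a pose let the fingers close. It gives the time, the measured TCP pose, the force and the opening at its end, in the units of the state.
- arm.state(): the state, without advancing time (a new reading comes with each control period).
- optics.snapshot(name): name is "scene" or "top"; returns (picture, depth): 400x640x3 uint8, red, green, blue; 400x640 float32, m along the optical axis (not along the pixel's ray), 0 where there is no reading.
- optics.get_calibration(name): a dict with "fx", "fy", "cx", "cy" (pixels), "cam_to_world" (4x4, takes a point from camera to world coordinates). Camera axes: x right, y down, z forward; pixel columns grow to the right and rows downward; lengths in m; the calibration is good to about 2 mm. A picture is of the moment at which its call begins. get_calibration takes no time and is no camera call.
- arm.close_job(): hands the job in, once; it reports no verdict.
The state is a dict: "t": time; "qpos": joint angles; "qd": joint speeds; "effort": joint torques, N m; "tool_pos": TCP position; "eef_rot": TCP orientation; "wrist_force": force on the tool from outside, world axes, zero at the start; "moment": the same for the moment, N m; "width": opening from 0.0 (shut) to 1.0 (fully open).
Only numpy, scipy, OpenCV 4.12 (cv2) and the standard library are available. Lean on these libraries where they do the work, as an engineer would, in place of code of your own. Each camera call takes 0.05 s, during which the arm holds its last target. There are 200 camera calls.

TASK

Make room in the book rack for the library books: press down the orange release button on the sliding jaw with a fingertip and, keeping it down, push the jaw back along its toothed bar, away from the standing books, until it meets the end stop. Then take the finger off so that the button springs up and the jaw is locked there. It is all done by pressing and pushing: leave the standing books and everything else on the table as they are.

Things in the scene. Friction and masses are not known exactly. Their poses are not given: they have to be found in the camera images.
- rack: Book rack, fixed to the table: two dark walnut runners (tops 26 mm above the table) with a toothed steel bar between them, 116 mm wide, 385 mm long. Origin: on the table, under the middle of the bar. Its y axis runs along the bar in the direction in which the jaw opens; z is up. A fixed steel end plate (top 126 mm above the table) stands at y = -206 mm; the end stop, a dark steel block 46 mm high with a rubber face, at y = +142 mm.
- jaw (a joint): Travel of the sliding jaw along the rack's +y, in m: 0 = nearest to the books, 0.150 = against the end stop. It slides with about 1.5 N of friction. A ratchet on the bar (10 mm tooth pitch) blocks it from moving to +y (a few mm of play at most) unless the release button is down; to -y it clicks along.
- release (a joint): Travel of the orange release button in m, straight down: 0 = up (locked), 0.007 = fully down on its stop. A spring pushes it up with 4 N at the top and 7 N at the bottom; the jaw is free from about 0.005 on and locks again when the button comes up with the jaw at a tooth.
- release_top (a point): Centre of the button's top face, moving with it. The button is orange, 44 mm across the bar (rack x) and 30 mm along it (rack y). Up, its top is 81 mm above the table, 9 mm above the black housing around it; fully down 2 mm above the housing. The jaw's upright plate (110 mm across the bar, 8 mm thick, rising to 125 mm above the table) is 52 mm from this point towards the books (rack -y).
- thumb_fence (a point): A point on the upright front face (facing rack -y) of the thumb fence, the black ridge across the jaw just behind the button, 80 mm wide across the bar, 10 mm thick with a sloped back. The point is 18 mm beyond the button's centre to rack +y, on the bar's axis, 84 mm above the table; the fence top is 93 mm above the table, 12 mm above the raised button. A fingertip that presses the button can push against it. It moves with the jaw.
- jaw_face (a point): A point on the book-side face of the jaw's upright plate, 76 mm above the table.
- book_red: Red pocket book standing in the rack next to the fixed end plate, 24 mm thick, 105 mm deep, 148 mm high. Origin: centre of its underside, on the runners.
- book_blue: Blue pocket book standing in the rack, 28 x 108 x 142 mm high. Origin: centre of its underside.
- book_ochre: Ochre pocket book standing in the rack, nearest to the jaw, 20 x 104 x 148 mm high. Origin: centre of its underside.
- charging_case: Bronze-coloured plastic charging case with a hinged flap, 70 x 96 x 44 mm high, loose on the table. Origin: centre of its underside.
- drawer_box: Small wooden box with a sliding drawer, 124 x 154 x 85 mm high, loose. Origin: centre of its underside; the drawer front with its brass knob faces its -x.
- dish: Green glass paperweight dish, 100 mm across, 28 mm high, loose. Origin: centre of its underside.
- cup: Mint-green ceramic cup, 76 mm across, 85 mm high, loose. Origin: centre of its underside.
- wand: Stainless steel battery magnet wand lying on the table, 140 mm long, 12 mm thick, along its x axis. Origin: middle of its underside.
Mind the look-alikes: they are no part of the job. Leave any purple look-alike of the book_red alone.

How it is judged (in metres and radians):
On the way, in this order (a step that is already met when the one before it is completed fails the run):
1. the release button is pressed down by the fingers (value of joint release above 0.0045 m and contact force between the fingers and anything else above 1 N), for 0.1 s.
2. the jaw has been pushed back to the end stop (value of joint jaw above 0.146 m), for 0.2 s.
At the end, for the whole second after the job is handed in: The jaw stands at the end stop (within 5 mm) at rest, the release button has sprung up (within 2 mm) so that the ratchet is locked, and the three books still stand upright in the rack (value of joint jaw above 0.145 m and value of joint release below 0.002 m and velocity of joint jaw between -0.005 and 0.005 m/s and angle between each of book_red, book_blue, book_ochre's own z axis and vertical below 0.15 rad); the robot touches nothing.
It fails at once if a standing book was lifted, tipped or shoved (more than 12 mm or 0.25 rad) (distance of any of book_red, book_blue, book_ochre from where it was at the start of the episode above 0.012 m or angle between any of book_red, book_blue, book_ochre's own z axis and vertical above 0.25 rad).
It fails at once if another thing on the table was lifted, tipped or moved by more than 15 mm (distance of any of charging_case, drawer_box, dish, cup, wand from where it was at the start of the episode above 0.015 m or angle between cup's own z axis and vertical above 0.3 rad).
It also fails if it takes over 35 s, if anything falls off the work surface, if the arm or the gripper's body presses on something with over 40 N, if the wrist force passes 120 N, or if a joint passes its speed limit or range.

## Working session

There is one attempt and no reset: what is moved stays moved. The work goes in short steps, Python scripts to look and compute and a shell command to move; the robot and the scene stay as the last step left them, time stands still between calls to the robot, and variables do not carry over. Pictures are saved under pics/ and viewed, on a budget of 10 in all, crops included, one or two more only if the job needs it, and the job is handed in when it is done.

```bash
mkdir -p pics; python3 - <<'E'
from rig import arm, optics
import numpy as np, cv2
for n in("scene","top"):
    p,d=optics.snapshot(n); np.savez(f"pics/{n}0.npz",p=p,d=d,**{k:np.array(v) for k,v in optics.get_calibration(n).items()})
    cv2.imwrite(f"pics/{n}0.png",p[:,:,::-1])
s=arm.state(); print(s["t"],s["tool_pos"],np.round(s["eef_rot"],3),s["wrist_force"],s["width"])
E
```

```text
0.1 [0.25945628 0.59551917 0.22176476] [[ 0.399  0.917 -0.   ]
 [ 0.917 -0.399 -0.001]
 [-0.001  0.    -1.   ]] [ 0.33461607 -0.31651733  1.73444344] 0.9994919208261164
```

View pics/top0.png

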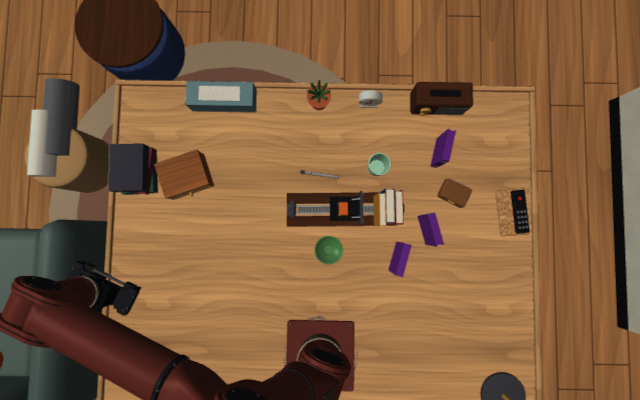

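View pics/scene0.png

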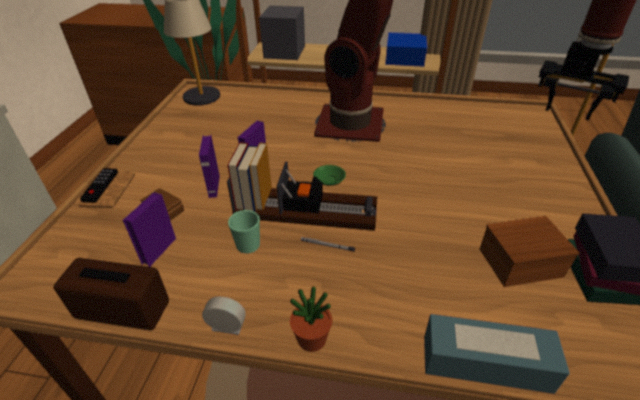

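The top view shows the rack at px (288–404, 192–226). The orange button is at about (343, 209), the books at (378–404, 208) and the end stop at the left, about (291, 210). The three purple books, at (443, 148), (430, 229) and (400, 259), are look-alikes and not part of the job. The only orange button is the one on the jaw. I'll measure it and take one enlarged crop.

```bash
cat > h.py <<'E'
import numpy as np, cv2
def w(z,u,v,d):
    c=np.array([(u-z["cx"])/z["fx"]*d,(v-z["cy"])/z["fy"]*d,d,1]); return (z["cam_to_world"]@c)[:3]
def cloud(z):
    v,u=np.mgrid[:400,:640]; d=z["d"]
    c=np.stack([(u-z["cx"])/z["fx"]*d,(v-z["cy"])/z["fy"]*d,d,np.ones_like(d)],-1)
    return c@z["cam_to_world"].T
def orange(p,box):
    h=cv2.cvtColor(p,cv2.COLOR_RGB2HSV); m=cv2.inRange(h,(4,190,140),(16,255,255))
    k=np.zeros_like(m); k[box[1]:box[3],box[0]:box[2]]=1; return (m*k)>0
E
python3 - <<'E'
from h import *
for n,b in(("top",(325,195,362,223)),("scene",(290,180,325,205))):
    z=np.load(f"pics/{n}0.npz"); P=cloud(z); m=orange(z["p"],b)
    q=P[m][:,:3]; v,u=np.nonzero(m); print(n,m.sum(),u.mean(),v.mean(),q.mean(0).round(4),np.median(q,0).round(4),q.min(0).round(3),q.max(0).round(3))
    if n=="top":
        # rack direction: pixels 15..40 mm high in rack region
        roi=np.zeros((400,640),bool); roi[186:232,282:378]=1
        r=roi&(P[...,2]>.015)&(P[...,2]<.05)
        pts=np.argwhere(r)[:,::-1].astype(np.float32)
        X=P[r][:,:2].astype(np.float32)*1000
        print(cv2.minAreaRect(X), X.min(0),X.max(0))
        for row in (200,204,209,214,218): print(row,[(c,*np.round(P[row,c,:3]*1000).astype(int)) for c in range(284,406,6)])
        cv2.imwrite("pics/crop.png",cv2.resize(z["p"][180:235,280:410,::-1],None,fx=6,fy=6,interpolation=cv2.INTER_CUBIC))
E
```

```text
top 97 343.3814432989691 208.31958762886597 [ 0.5001 -0.0706  0.0797] [ 0.5009 -0.0695  0.0797] [ 0.481 -0.083  0.071] [ 0.521 -0.056  0.087]
((498.52801513671875, -33.3143310546875), (115.26744842529297, 313.1297302246094), 0.7779844999313354) [ 438.85147 -189.09167] [557.89453 124.0186 ]
200 [(284, np.int64(531), np.int64(136), np.int64(-1)), (290, np.int64(529), np.int64(112), np.int64(23)), (296, np.int64(529), np.int64(91), np.int64(33)), (302, np.int64(529), np.int64(71), np.int64(28)), (308, np.int64(530), np.int64(50), np.int64(26)), (314, np.int64(530), np.int64(29), np.int64(25)), (320, np.int64(531), np.int64(8), np.int64(25)), (326, np.int64(531), np.int64(-13), np.int64(26)), (332, np.int64(527), np.int64(-32), np.int64(78)), (338, np.int64(526), np.int64(-52), np.int64(98)), (344, np.int64(529), np.int64(-73), np.int64(71)), (350, np.int64(528), np.int64(-93), np.int64(77)), (356, np.int64(529), np.int64(-113), np.int64(71)), (362, np.int64(525), np.int64(-128), np.int64(128)), (368, np.int64(533), np.int64(-159), np.int64(24)), (374, np.int64(532), np.int64(-178), np.i
[... 4043 characters left out ...]
), np.int64(-73), np.int64(74)), (350, np.int64(468), np.int64(-93), np.int64(73)), (356, np.int64(469), np.int64(-114), np.int64(69)), (362, np.int64(467), np.int64(-128), np.int64(130)), (368, np.int64(471), np.int64(-159), np.int64(25)), (374, np.int64(471), np.int64(-179), np.int64(27)), (380, np.int64(467), np.int64(-180), np.int64(177)), (386, np.int64(467), np.int64(-199), np.int64(172)), (392, np.int64(468), np.int64(-219), np.int64(165)), (398, np.int64(468), np.int64(-236), np.int64(171)), (404, np.int64(473), np.int64(-288), np.int64(2))]
scene 78 303.97435897435895 188.71794871794873 [ 0.5048 -0.0682  0.0804] [ 0.5054 -0.068   0.0803] [ 0.486 -0.081  0.077] [ 0.522 -0.056  0.084]
```

View pics/crop.png

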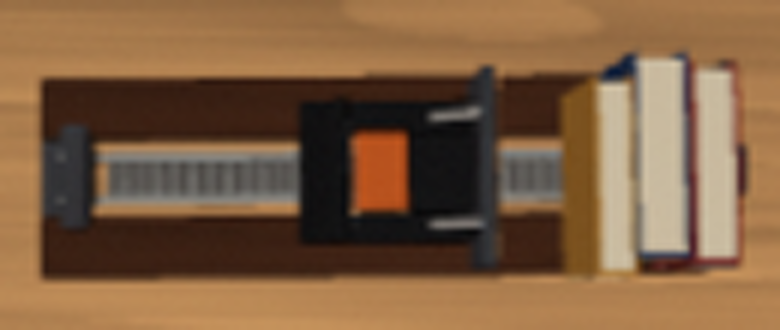

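The button's top is at about (0.502, -0.069, 0.080), and the two cameras agree to within a few mm. The bar runs along world +y to within about 1.5°. I'll press with shut fingers, tool x across the bar. First I'll go above the button at z 0.22, shutting the fingers on the way.

```bash
cat > go.py <<'E'
import sys,numpy as np
from rig import arm
from scipy.spatial.transform import Rotation as R
s=arm.state(); T=np.array([float(a) for a in sys.argv[1:4]]); E=np.array(s["eef_rot"])
a=np.radians(float(sys.argv[4]) if len(sys.argv)>4 else 0)
D=np.array([[np.cos(a),np.sin(a),0],[np.sin(a),-np.cos(a),0],[0,0,-1]])
print("t",s["t"],"pos",np.round(s["tool_pos"],4),"F",np.round(s["wrist_force"],2),"w",round(s["width"],2))
print("shift",np.round(E.T@(T-s["tool_pos"])/.025,3),"turn",np.round(R.from_matrix(E.T@D).as_rotvec(degrees=True),2))
E
python3 -m jog '-20.4 19.5 0 0 0 66.5;-20.4 19.5 0 0 0 66.5;-20.4 19.5 0 0 0 66.5;-20.4 19.5 0 0 0 66.5;-20.4 19.5 0 0 0 66.5' -1
python3 go.py 0.502 -0.067 0.22 1
```

```text
t: 0.52
tool_pos: [0.3315, 0.3982, 0.2221]
eef_rot: [[0.863, 0.505, -0.001], [0.505, -0.863, -0.001], [-0.001, 0.001, -1.0]]
wrist_force: [0.5, -0.2, 0.9]
width: 0.706
t 0.5167 pos [0.3315 0.3982 0.2221] F [ 0.47 -0.17  0.92] w 0.71
shift [-3.502 19.505  0.102] turn [ 0.06  0.05 29.3 ]
```

```bash
python3 -m jog '-3.5 19.5 0.1 0 0 29.3;-3.5 19.5 0.1 0 0 29.3;-3.5 19.5 0.1 0 0 29.3;-3.5 19.5 0.1 0 0 29.3;-3.5 19.5 0.1 0 0 29.3' -1 >/dev/null
python3 go.py 0.502 -0.067 0.22 1
```

```text
t 0.9333 pos [0.4029 0.2025 0.2214] F [ 1.75 -0.53 -0.61] w 0.33
shift [ 3.862 10.819  0.06 ] turn [ 0.05  0.05 -0.45]
```

```bash
python3 -m jog '3.86 10.82 0.06 0 0 -0.45;3.86 10.82 0.06 0 0 -0.45;3.86 10.82 0.06 0 0 -0.45;3.86 10.82 0.06 0 0 -0.45;3.86 10.82 0.06 0 0 -0.45' >/dev/null
python3 go.py 0.502 -0.067 0.22 1
```

```text
t 1.35 pos [0.4743 0.0068 0.2204] F [ 1.46  0.54 -0.21] w 0.01
shift [1.058 2.971 0.018] turn [0.02 0.03 0.  ]
```

```bash
python3 -m jog '1.06 2.97 0 0 0 0;1.06 2.97 0 0 0 0;1.06 2.97 2 0 0 0;1.06 2.97 4 0 0 0;1.06 2.97 4.4 0 0 0' >/dev/null
python3 go.py 0.502 -0.067 0.11 1
python3 - <<'E'
from h import *
from rig import optics
p,d=optics.snapshot("scene")
cv2.imwrite("pics/s1.png",cv2.resize(p[90:220,220:390,::-1],None,fx=4.5,fy=4.5,interpolation=cv2.INTER_CUBIC))
E
```

```text
t 1.7667 pos [ 0.5005 -0.0679  0.1074] F [-1.1   1.11 -0.01] w 0.0
shift [ 0.061 -0.034 -0.105] turn [ 0.04  0.16 -0.1 ]
```

View pics/s1.png

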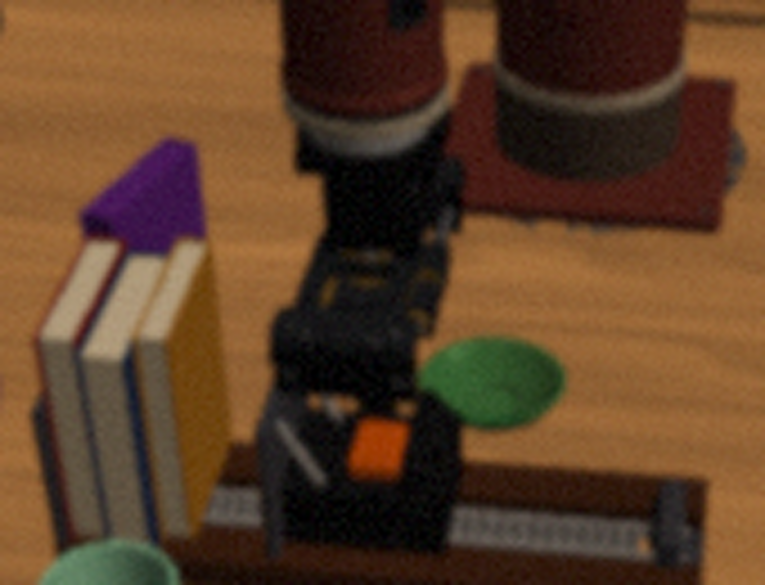

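The view shows the shut fingers directly above the orange button at crop (378, 448), clear of the upright plate and the books. I'll descend onto the button.

```bash
python3 -m jog '0.06 0 0.5 0 0.15 0;0.06 0 0.8 0 0.15 0;0.06 0 1.05 0 0.15 0;0.06 0 1.2 0 0.15 0;0.06 0 1.3 0 0.15 0' >/dev/null; python3 go.py 0.502 -0.067 0.072 1
```

```text
t 2.2333 pos [ 0.4994 -0.067   0.0731] F [-19.23   1.87  48.26] w 0.0
shift [0.104 0.    0.042] turn [ 0.    0.37 -0.02]
```

The button is bottomed with more force than needed, so I'll ease off a little.

```bash
python3 -m jog '0.05 0 -0.06 0 0.2 0;0.05 0 -0.06 0 0.2 0' >/dev/null; python3 go.py 0.502 -0.067 0.072 1
```

```text
t 2.4 pos [ 0.5016 -0.0672  0.0765] F [-4.05 -0.28  5.64] w 0.01
shift [ 0.014 -0.007  0.182] turn [-0.04  0.06 -0.03]
```

```bash
python3 -m jog '0 0 0.04 0 0 0;0 0 0.08 0 0 0;0 0 0.08 0 0 0' >/dev/null; python3 go.py 0.502 -0.067 0.072 1; python3 -m jog '0 0 0.02 0 0 0;0 0 0.02 0 0 0' >/dev/null; python3 go.py 0.502 -0.067 0.072 1
```

```text
t 2.65 pos [ 0.5025 -0.0672  0.076 ] F [-2.16 -0.97  6.4 ] w 0.01
shift [-0.021 -0.007  0.161] turn [-0.08 -0.05 -0.02]
t 2.8167 pos [ 0.5033 -0.0671  0.0771] F [-3.66 -0.51  4.91] w 0.0
shift [-0.053 -0.005  0.205] turn [-0.13 -0.15 -0.01]
```

```bash
python3 -m jog '-0.02 0 0.1 -0.1 -0.1 0;-0.04 0 0.2 -0.1 -0.1 0;-0.04 0 0.24 -0.1 -0.1 0' >/dev/null; python3 go.py 0.502 -0.067 0.072 1
```

```text
t 3.0667 pos [ 0.5038 -0.067   0.0736] F [-9.61  1.49 30.09] w 0.0
shift [-0.073 -0.002  0.065] turn [-0.1  -0.2  -0.01]
```

The button is on its stop at z ≈ 0.074. Next I'll push towards +y (tool −y) with light down pressure.

```bash
python3 -m jog '-0.04 -0.1 0.06 -0.1 -0.2 0;-0.05 -0.25 0.06 -0.1 -0.2 0;-0.05 -0.45 0.06 -0.1 -0.2 0;-0.05 -0.65 0.06 -0.1 -0.2 0;-0.05 -0.85 0.06 -0.1 -0.2 0' >/dev/null; python3 go.py 0.501 0.09 0.074 1
```

```text
t 3.4833 pos [ 0.5032 -0.0461  0.0741] F [-4.94 -1.32 11.02] w 0.01
shift [ 4.000e-03 -5.443e+00  7.000e-03] turn [-0.02 -0.12 -0.02]
```

```bash
python3 -m jog '0 -0.35 0.06 0 -0.1 0;0 -0.7 0.06 0 -0.1 0;0 -1.05 0.06 0 -0.1 0;0 -1.4 0.06 0 -0.1 0;0 -1.75 0.06 0 -0.1 0' >/dev/null; python3 go.py 0.501 0.09 0.074 1
python3 - <<'E'
from h import *
from rig import optics
p,d=optics.snapshot("scene")
cv2.imwrite("pics/s2.png",cv2.resize(p[90:220,220:390,::-1],None,fx=4.5,fy=4.5,interpolation=cv2.INTER_CUBIC))
E
```

```text
t 3.9 pos [ 0.5031 -0.0023  0.0742] F [-4.38 -1.87  7.45] w 0.01
shift [-0.02  -3.692  0.013] turn [-0.05 -0.08 -0.04]
```

View pics/s2.png

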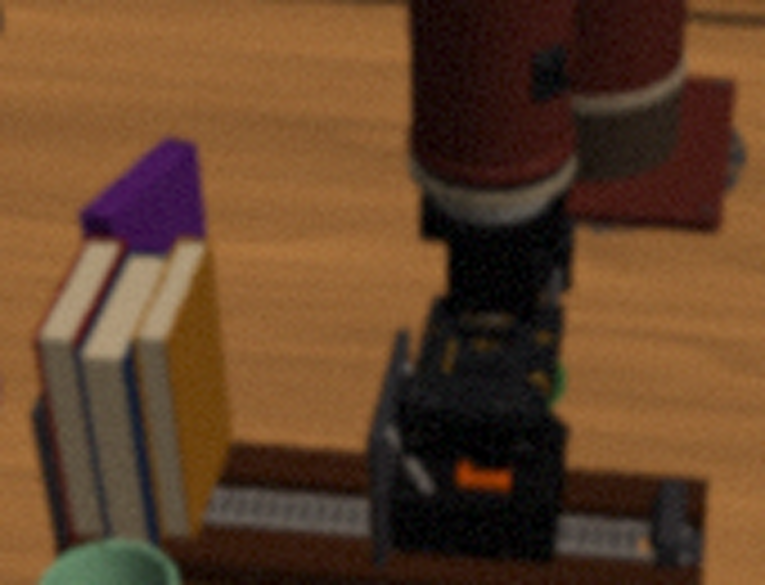

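The jaw has slid along the bar, with its plate now at crop x ≈ 385. The button is under the fingers at (483, 475) and the books haven't moved. I'll keep pushing.

```bash
python3 -m jog '-0.02 -0.35 0.07 0 -0.1 0;-0.02 -0.7 0.07 0 -0.1 0;-0.02 -1.05 0.07 0 -0.1 0;-0.02 -1.4 0.07 0 -0.1 0;-0.02 -1.75 0.07 0 -0.1 0' >/dev/null; python3 go.py 0.501 0.09 0.074 1
python3 -m jog '-0.02 -0.3 0.07 0 -0.1 0;-0.02 -0.6 0.07 0 -0.1 0;-0.02 -0.9 0.07 0 -0.1 0;-0.02 -1.1 0.07 0 -0.1 0;-0.02 -1.3 0.07 0 -0.1 0' >/dev/null; python3 go.py 0.501 0.09 0.074 1
```

```text
t 4.3667 pos [0.5021 0.0438 0.0742] F [-5.79 -1.58 10.16] w 0.01
shift [-0.009 -1.849  0.011] turn [-0.14 -0.    0.05]
t 4.7833 pos [0.502  0.0541 0.0741] F [ -6.57 -91.98  29.21] w 0.0
shift [-0.036 -1.435 -0.026] turn [ 1.2   0.14 -0.77]
```

The −92 N at y = 0.054 is the end stop. From the image the jaw had about 0.119 m to travel from its starting place, which fits. I'll ease off the push at once but keep the button down.

```bash
python3 -m jog '0 -0.05 0.02 1 0 -0.7;0 -0.08 0.05 1 0 -0.7;0 -0.08 0.05 1 0 -0.7;0 -0.08 0.05 1 0 -0.7' >/dev/null; python3 go.py 0.502 0.055 0.074 1
python3 - <<'E'
from h import *
from rig import optics
p,d=optics.snapshot("scene")
cv2.imwrite("pics/s3.png",cv2.resize(p[90:220,220:390,::-1],None,fx=4.5,fy=4.5,interpolation=cv2.INTER_CUBIC))
E
```

```text
t 5.1167 pos [0.5031 0.053  0.0744] F [ -2.81 -11.65   7.99] w 0.01
shift [-0.042 -0.081  0.017] turn [ 0.33  0.04 -0.22]
```

View pics/s3.png

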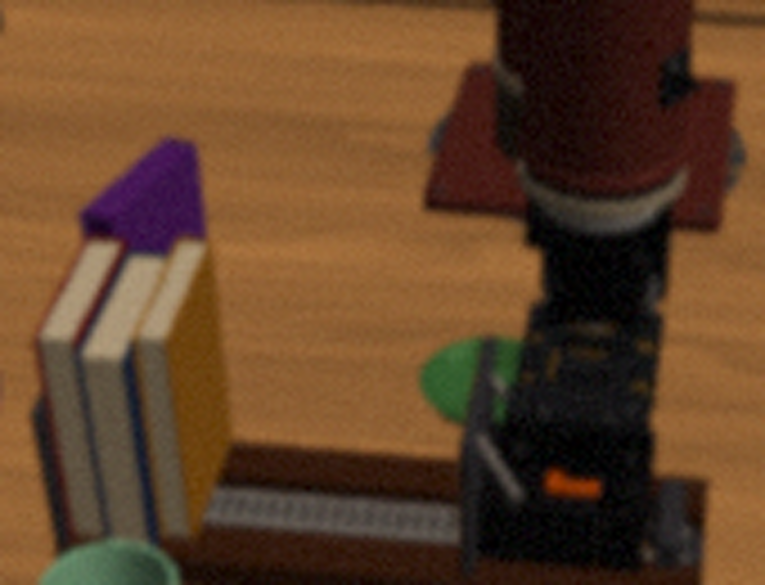

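The jaw is against the end stop (jaw edge at crop x 645, stop at 655), with 12 N of push still on. I'll lift straight up, keeping a slight push until the button is up, then move clear.

```bash
python3 -m jog '0 -0.08 -0.12 0.3 0 -0.2;0 -0.06 -0.3 0.3 0 -0.2;0 -0.02 -0.6 0.3 0 -0.2;0 0.02 -1 0.3 0 -0.2;0 0.02 -1.6 0.3 0 -0.2' >/dev/null; python3 go.py 0.502 0.05 0.25 1
python3 -m jog '0 0 -1.5 0 0 0;0 0 -3 0 0 0;0 0 -4.5 0 0 0;0 0 -5 0 0 0;0 0 -5 0 0 0' >/dev/null
python3 -m jog '-4 1 0 0 0 0;-4 1 0 0 0 0;-4 1 0 0 0 0;-4 1 0 0 0 0;-4 1 0 0 0 0'|head -2
python3 - <<'E'
from h import *
from rig import optics
for n,b in(("top",(290,190,362,226)),("scene",(300,170,375,215))):
    p,d=optics.snapshot(n); z=dict(optics.get_calibration(n)); z["d"]=d; z["cam_to_world"]=np.array(z["cam_to_world"])
    m=orange(p,b); q=cloud(z)[m][:,:3]
    print(n,m.sum(),*(np.median(q,0).round(4) if m.any() else []))
    c=p[180:235,280:410] if n=="top" else p[90:220,220:390]
    cv2.imwrite(f"pics/{n}4.png",cv2.resize(c[:,:,::-1],None,fx=4.5,fy=4.5,interpolation=cv2.INTER_CUBIC))
E
```

```text
t 5.5833 pos [0.5031 0.053  0.1154] F [-0.19  0.29 -0.61] w 0.01
shift [-0.049  0.12  -5.383] turn [ 0.02  0.04 -0.  ]
t: 6.42
tool_pos: [0.4055, 0.0273, 0.2452]
top 7 0.4794 0.0437 0.0805
scene 87 0.5013 0.047 0.0818
```

View pics/scene4.png

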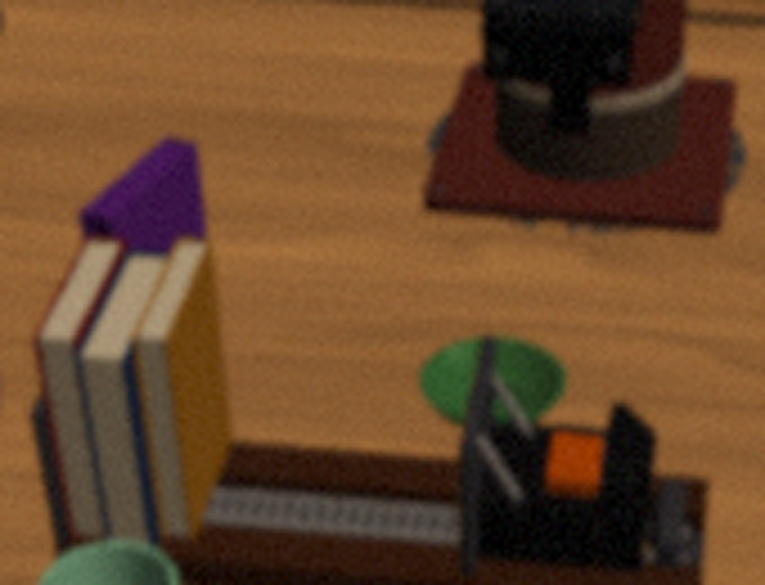

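View pics/top4.png

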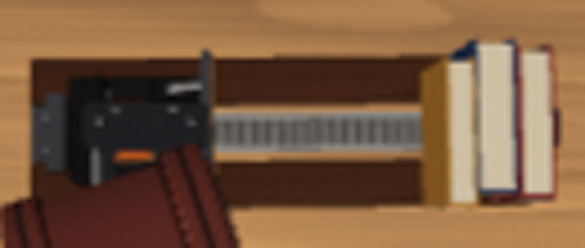

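The scene view shows the button up at crop (575, 465), with its top at z ≈ 0.081. The jaw meets the stop, the books are upright and unmoved, and the arm is clear. The jaw's back edge is at about y 0.089 and the stop face at about 0.092, which agrees within measuring error. I'll hand in.

```bash
python3 -c "
from rig import arm
s=arm.state();print(s['t'],s['wrist_force'],s['qd']);print(arm.close_job())"
```

```text
6.5167 [ 0.6858573  -0.16441251 -0.83741739] [-0.05749615  1.18287877  0.24668146 -0.3954585   0.02198168  0.12730956
 -0.06989338]
the job is handed in; nothing more can be done
None
```

I pressed the orange button down with the shut fingers and, keeping it down, pushed the jaw about 0.115 m along the bar to the end stop. I then lifted the fingers straight off and handed in at 6.5 s. No verdict was reported.

**What the last checks showed**
- **Jaw:** it met a hard stop with the button still fully down. Its back edge is at about y 0.089 and the stop face at about 0.092, which agrees within measuring error.
- **Button:** it sprang up, with its top at about 0.081 m, the raised height.
- **Everything else:** the books look upright and unmoved in both cameras, and the dish looks undisturbed. I compared the books and dish by eye only, and did not check the charging case, drawer box, cup or wand afterwards. The arm was clear of everything, with a wrist force of about 1 N.

**What was less clean**
- **First press:** it was harder than needed, at about 48 N.
- **Pushing too far:** the jaw had started about 0.03 m along rather than at zero, so my push went too far and the wrist force reached about 92 N at the stop (limit 120 N). I eased off at once.
- **Top camera:** the arm mostly hid the button in the last top view (only 7 orange pixels), so its final position comes from the scene camera alone.

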